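# Set brass tube stock in a collet fixture to its depth mark and lock it

## Task

A brass tube lies in the V-rest in front of the open collet. Push it along into the collet until the black ring marked round it is level with the collet's front face, no deeper, then swing the ball lever right over, away from the robot, to its stop to close the collet. Leave the small things lying round the fixture where they are.

Things in the scene. Friction and masses are not known exactly. Their poses are not given: they have to be found in the camera images.
- fixture: Collet fixture, fixed to the bench: steel base plate 84 x 236 x 10 mm carrying a dark V-rest and a dark blue collet head. Origin on the bench, below the centre of the collet's front face. z up; y along the bore axis, from the V-rest into the collet (the tube travels along +y); x level, across the bore, on the side away from the robot. It may be turned about z, so use its orientation.
- collet_face (a point): Centre of the collet's front face (the plane where the tube enters), on the bore axis 62 mm above the bench. Three steel jaws, 12 mm deep, leave a 26 mm opening and close in and grip the tube as the lever swings over: it slides only while the lever is open. Behind is the blue head, y = 12 to 68 mm, 68 mm wide, top 96 mm above the bench; its 27 mm bore runs right through, no stop inside.
- v_rest (a point): Middle of the V-rest's length, at the bench's height + 56 mm, the level of its top edges. It is 44 mm wide and spans fixture y = -130 to -20 mm.
- tube: Loose brass tube, 24 mm diameter, 190 mm long, 0.2 to 0.35 kg, level in the V-rest, in line with the bore, its top 74 mm above the bench. Origin on its axis at mid-length; y along the axis to the end that enters; x, z turn as it rolls. That end starts 8 to 25 mm short of the collet face. It slides with light friction (a few N), stays where it is left; a push on its rear end moves it.
- tube_mark (a point): Centre of the black ring, 3 mm wide, marked round the tube 50 mm from its front end; the point lies on the tube's axis.
- tube_tail (a point): Centre of the tube's rear end face, the end to push. When the mark is level with the collet face this end is 140 mm from that face, 10 mm beyond the end of the V-rest.
- closer_lever (a joint): Angle of the collet's ball lever, rad. 0 = fully open, ball leaning 0.6 rad from upright to the robot's side (fixture -x); it swings over the top about the bore axis to 1.2 = closed, against its stop, leaning 0.6 rad to fixture +x. Starts at 0 to 0.2. Friction only (3 to 5 N at the ball); stays where it is left.
- lever_ball (a point): Centre of the black lever ball, 24 mm diameter, on a 9 mm steel arm behind the blue head; 85 mm from the pivot.
- lever_pivot (a point): Pivot of the lever, on the bore axis 81 mm behind the collet face, 62 mm above the bench.
- lever_press: Dark green lever press with a red ball handle, 330 mm tall, standing near the left edge of the bench; furniture to steer the arm clear of. Origin under its centre.
- marker: Bystander: grey and blue marker pen, 12 x 134 x 13 mm, lying flat; origin under its centre, length along y.
- case_ring: Bystander: steel case ring, 43 mm diameter, 14 mm high; origin under its centre.
- parts_tin: Bystander: round white aluminium tin, 50 mm diameter, 21 mm high; origin under its centre.
- brass_disc: Bystander: brass disc with dial marks, 31 mm diameter, 10 mm high; origin under its centre.

How it is judged:
On the way, in this order (a step that is already met when the one before it is completed fails the run):
1. the tube has been slid in with its mark level with the collet face while the lever is still open (y of tube_mark in the frame of fixture between -0.003 and 0.003 m and angle between the y axis of tube and the y axis of fixture, either way round below 0.06 rad and distance between tube_mark and collet_face below 0.005 m and value of joint closer_lever below 0.4 rad), for 0.2 s.
2. the lever is swung over to its stop with the mark still level with the collet face (y of tube_mark in the frame of fixture between -0.003 and 0.003 m and angle between the y axis of tube and the y axis of fixture, either way round below 0.06 rad and distance between tube_mark and collet_face below 0.005 m and value of joint closer_lever above 1.1 rad), for 0.2 s.
At the end, for the whole second after the job is handed in: The tube lies in line with the bore (within 0.06 rad), the centre of its black ring mark within 3 mm of the plane of the collet's front face and within 5 mm of the face's centre, at rest (under 10 mm/s), and the lever stands at its closed stop (above 1.1 of 1.2 rad) (all of step 2 and linear speed of tube below 0.01 m/s); the robot touches nothing.
It fails at once if the marker is moved more than 30 mm (distance of marker from where it was at the start of the episode above 0.03 m).
It fails at once if the case ring is moved more than 30 mm (distance of case_ring from where it was at the start of the episode above 0.03 m).
It fails at once if the parts tin is moved more than 30 mm (distance of parts_tin from where it was at the start of the episode above 0.03 m).
It fails at once if the brass disc is moved more than 30 mm (distance of brass_disc from where it was at the start of the episode above 0.03 m).
It also fails if it takes over 54 s, if anything falls off the work surface, if the arm or the gripper's body presses on something with over 40 N, if the wrist force passes 120 N, or if a joint passes its speed limit or range.

## Robot

A 6-joint arm with a two-finger parallel gripper is mounted at the origin on a cart in front of the work surface, level with it; the furniture and walls round the work are solid. World frame = base frame: x ahead of the robot, y to its left, z up, the work surface at z = 0. Lengths are in m, angles in rad, forces in N, time in s.
With the tool pointing down it reaches from about 0.35 to 0.925 m from the base axis. Payload 6.4 kg.
Tool frame: the origin (TCP) lies midway between the tips of the shut fingers; the grasp point (between the pads) lies 19 mm behind it; x points along the fingers, z is the direction in which the jaws open and shut, and the axes are right-handed (so a half turn about x gives the same grasp; the last joint's range is limited). The gripper opens to 85 mm and grips with 20 to 120 N. Pads are 22 mm wide; open, the fingers measure 114 mm over their backs; the gripper's body (76 mm by 85 mm) begins 54 mm behind the grasp point. The pads swing forward as they close: fully open they stand 13 mm farther back than shut.
Start: joints at [-1.47, 0.245, 1.558, -0, 1.339, -0.174], TCP at [0.176, -0.626, 0.231] pointing down, gripper open.
Joint ranges: [-3.13, 3.13], [-1.02, 2.26], [0.13, 2.54], [-0.95, 4.09], [0.21, 2.88], [-2.74, 2.74]. Speed limits (rad/s): [2.57, 2.57, 3.14, 3.14, 3.14, 3.14].

## Interface

Orientations are given as a unit quaternion [x, y, z, w].
In Python, from bench import robot gives the robot as it stands.
- The arm moves only by the shell command python3 -m pendant 'ROWS' [FORCE]. ROWS is JSON, a list of rows, each an object with "fingers": the gripper's target within -1 to 1 (fully open at 1, half-way at 0, shut at -1); "slide": the shift along the tool's x, y, z in m, a list of three; "spin": the turn about the tool's x in degrees. In form: [{"fingers": fingers, "slide": [tx, ty, tz], "spin": spin}, ...]. A call has 1 to 10 rows; each row is the pose to reach, as a shift and turn from the pose commanded when the call began, along the tool's axes at that moment; what a row does not reach only later rows make up. A row lasts 1/12 s, in which the tool goes at most 41.7 mm and 7.16 degrees, less where a joint would pass 70% of its speed; a pose out of reach is approached as far as the arm can. A call with a gripper value outside its range is refused whole. The fingers move at their own pace and stop on an object; FORCE is the grip in N (left out, the last holds). Time passes only in rows, so rows that repeat a pose let the fingers close. It gives the time, the measured TCP pose, the force and the opening at its end, in the units of the state.
- robot.get_obs(): the state, without advancing time (a new reading comes with each control period).
- robot.get_image(name): name is "scene" or "side" or "wrist"; returns (picture, depth): 480x640x3 uint8, red, green, blue; 480x640 float32, m along the optical axis (not along the pixel's ray), 0 where there is no reading.
- robot.get_calibration(name): a dict with "vertical_fov" (degrees; the focal length in pixels is half the picture's height over the tangent of half this angle, whatever the lens; pixels are square), "cx", "cy" (the principal point, pixels), "cam_to_world" (4x4, takes a point from camera to world coordinates); the wrist camera has in their place "tool_from_camera" (4x4, takes a point from camera to tool coordinates, whose origin is the TCP and whose axes are the tool frame's). Camera axes: x right, y down, z forward; pixel columns grow to the right and rows downward; lengths in m; the calibration is good to about 2 mm. The wrist camera is an equidistant fisheye: a pixel r from the principal point sees the ray r / f radians off the axis. A picture is of the moment at which its call begins: read the wrist's pose just before it. get_calibration takes no time and is no camera call.
- robot.sign_off(): hands the job in, once; it reports no verdict.
The state is a dict: "clock": time; "joint_positions": joint angles; "dq": joint speeds; "tau": joint torques, N m; "tool_pos": TCP position; "orientation": TCP orientation; "contact_force": force on the tool from outside, world axes, zero at the start; "wrist_torque": the same for the moment, N m; "width": finger opening in m.
Only numpy, scipy, OpenCV 4.12 (cv2) and the standard library are available. Lean on these libraries where they do the work, as an engineer would, in place of code of your own. Each camera call takes 0.05 s, during which the arm holds its last target.

## Working session

There is one attempt and no reset: what is moved stays moved. The work goes in short steps, Python scripts to look and compute and a shell command to move; the robot and the scene stay as the last step left them, time stands still between calls to the robot, and variables do not carry over. Pictures are saved under pics/ and viewed, and the job is handed in when it is done.

```bash
ls; mkdir -p pics
cat > h.py <<'E'
import numpy as np, cv2
from bench import robot
def snap(n,f):
    o=robot.get_obs(); im,d=robot.get_image(n); cv2.imwrite(f'pics/{f}.png',im[:,:,::-1]); np.savez(f'pics/{f}.npz',im=im,d=d,pos=o['tool_pos'],q=o['orientation']); return im,d
E
python3 - <<'E'
from h import *
for n in('scene','side','wrist'):
    snap(n,n+'0'); c=robot.get_calibration(n); print(n,{k:np.round(v,4).tolist() for k,v in c.items()})
print(robot.get_obs())
E
```

```text
pics
scene {'vertical_fov': 44.4343, 'cx': 323.5994, 'cy': 235.2344, 'cam_to_world': [[-0.6367, -0.3081, 0.7069, -0.3106], [-0.7711, 0.2496, -0.5857, 0.7112], [0.004, -0.918, -0.3965, 0.5949], [0.0, 0.0, 0.0, 1.0]]}
side {'vertical_fov': 50.0016, 'cx': 324.4101, 'cy': 231.3459, 'cam_to_world': [[0.9314, -0.2472, 0.2673, 0.2953], [-0.364, -0.6198, 0.6953, -0.6006], [-0.0062, -0.7449, -0.6672, 0.6735], [0.0, 0.0, 0.0, 1.0]]}
wrist {'vertical_fov': 65.7065, 'cx': 321.842, 'cy': 235.9707, 'tool_from_camera': [[0.0, -0.3111, 0.9504, -0.1428], [0.0003, -0.9504, -0.3111, 0.0806], [1.0, 0.0003, 0.0001, 0.0005], [0.0, 0.0, 0.0, 1.0]]}
{'clock': 0.15, 'joint_positions': array([-1.47010286e+00,  2.45659900e-01,  1.55872885e+00,  6.54999658e-07,
        1.33871541e+00, -1.74118930e-01]), 'dq': array([-0.001647  , -0.00146623, -0.00489027, -0.0008394 ,  0.00105877,
       -0.00100604]), 'tau': array([ 5.88653802e-04, -4.29986894e+01, -3.26551652e+01, -1.34525781e-04,
        3.54848635e-03,  1.70824006e-06]), 'tool_pos': array([ 0.17633845, -0.62517869,  0.23043224]), 'orientation': array([ 0.42719176,  0.56413781, -0.42640847,  0.56341064]), 'contact_force': array([-0.45220295,  0.15574926,  0.2547929 ]), 'wrist_torque': array([-0.05325205,  0.01575279, -0.00629171]), 'width': 0.08550010133597871}
```

View pics/scene0.png

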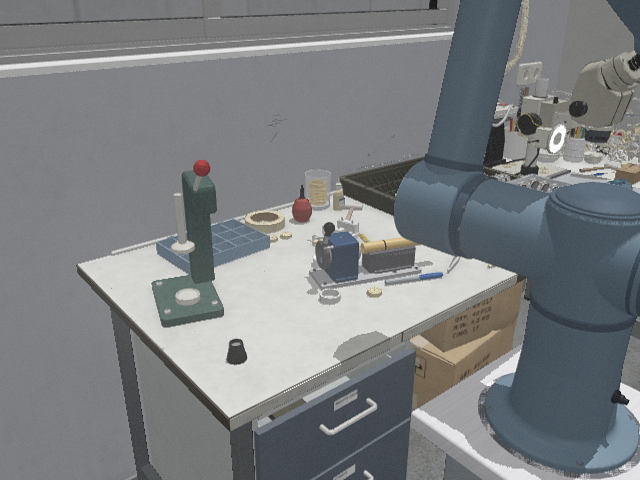

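View pics/side0.png

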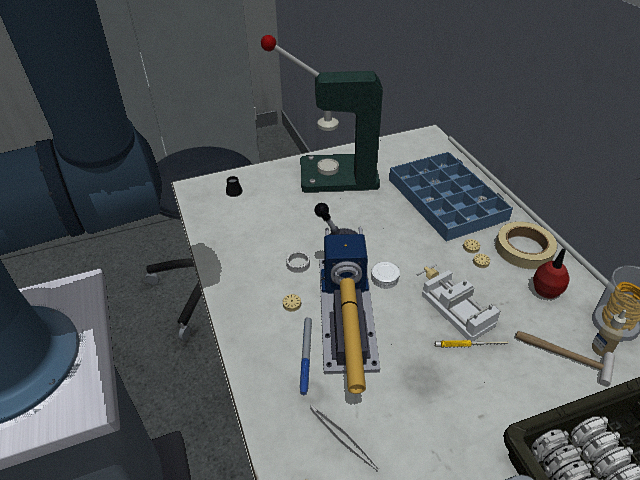

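View pics/wrist0.png

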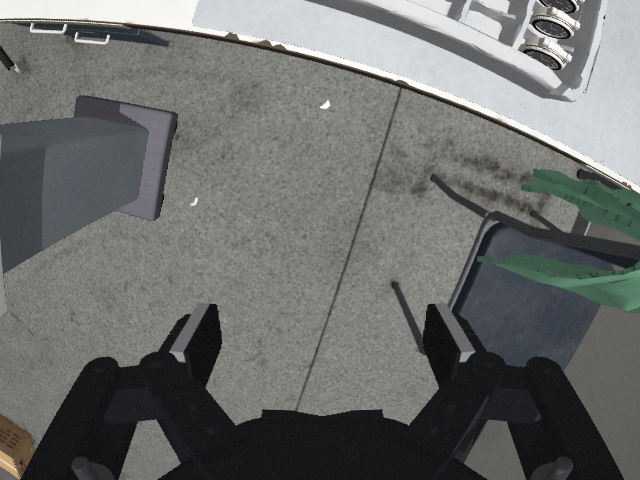

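The side view shows the whole fixture: collet ring near (345,272), mark near (349,306), tube tail (355,388), ball (321,210). The pen (305,355), ring (297,262), tin (386,272) and disc (291,302) lie around it.

```bash
cat >> h.py <<'E'
def pts(f,cam):
    z=np.load(f'pics/{f}.npz'); d=z['d']; c=robot.get_calibration(cam)
    fl=240/np.tan(np.radians(c['vertical_fov']/2)); v,u=np.mgrid[:480,:640]
    P=np.stack([(u-c['cx'])/fl*d,(v-c['cy'])/fl*d,d],-1)
    M=np.array(c['cam_to_world']); return P@M[:3,:3].T+M[:3,3], z['im'], d
E
python3 - <<'E'
from h import *
P,im,d=pts('side0','side')
c=im[190:410,270:420]; cv2.imwrite('pics/sidecrop.png',cv2.resize(c,None,fx=3.6,fy=2.7*1,interpolation=cv2.INTER_CUBIC)[:,:,::-1])
hsv=cv2.cvtColor(im,cv2.COLOR_RGB2HSV)
m=(hsv[...,0]>12)&(hsv[...,0]<30)&(hsv[...,1]>110)&(d>0); m[:285]=0;m[395:]=0;m[:,:335]=0;m[:,370:]=0
T=P[m]; print(len(T),T.min(0),T.max(0))
from scipy.optimize import least_squares
def res(p,T):
    u=np.array([p[2],1,p[3]]) if abs(T[:,1].ptp() if hasattr(T,'ptp') else np.ptp(T[:,1]))>0 else 0
    u=u/np.linalg.norm(u); q=T-np.array([p[0],T[:,1].mean(),p[1]]); r=q-np.outer(q@u,u); return np.linalg.norm(r,axis=1)-.012
s=least_squares(res,[T[:,0].mean(),.06,0,0],args=(T,),loss='soft_l1',f_scale=.002); print(s.x,T[:,1].mean(),np.abs(s.fun).mean())
# bench
for u,v in((280,320),(400,330),(260,400)): print('bench',P[v,u])
# ball
m=(im.max(2)<60)&(d>0); m[:200]=0;m[220:]=0;m[:,:310]=0;m[:,332:]=0
B=P[m]; B=B[np.abs(B-np.median(B,0)).max(1)<.02]; print(len(B))
s2=least_squares(lambda c:np.linalg.norm(B-c,axis=1)-.012,np.median(B,0)-[0,0,.01],loss='soft_l1',f_scale=.002); print('ball',s2.x,np.abs(s2.fun).mean())
b=(hsv[...,0]>100)&(hsv[...,0]<125)&(hsv[...,1]>130)&(d>0); b[:225]=0;b[300:]=0;b[:,:320]=0;b[:,375:]=0
Q=P[b]; top=Q[Q[:,2]>.09]; print('top',len(top),cv2.minAreaRect(top[:,:2].astype(np.float32)),top[:,2].mean())
print(cv2.boxPoints(cv2.minAreaRect(top[:,:2].astype(np.float32))))
E
```

```text
1746 [ 0.45485435 -0.27484951  0.01551744] [ 0.53435134 -0.0943181   0.07727944]
[ 0.49061548  0.06270883  0.35050811 -0.00288226] -0.19982370199256466 0.0007832574583303941
bench [ 0.41783167 -0.07446205 -0.00119026]
bench [ 5.91853117e-01 -1.65840384e-01 -5.59588475e-04]
bench [ 0.3468098  -0.20350323  0.00112412]
186
ball [0.5242395  0.00722752 0.13841471] 0.0012418038480588281
top 1049 ((0.5454592108726501, -0.04194734990596771), (0.06414889544248581, 0.06641970574855804), 70.4688949584961) 0.09607643664620219
[[ 0.5034372  -0.06107357]
 [ 0.5660351  -0.08327891]
 [ 0.5874812  -0.02282113]
 [ 0.52488333 -0.00061579]]
```

View pics/sidecrop.png

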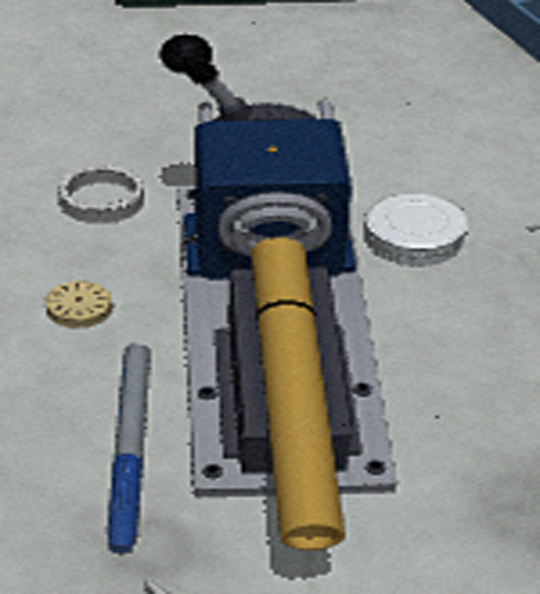

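Run:
```python
from h import *
from scipy.spatial.transform import Rotation as R
o=robot.get_obs(); A=R.from_quat(o['orientation']).as_matrix(); print(np.round(A,3))
u=np.array([.3307,.9437,0]);x=np.array([.9437,-.3307,0])
for s in(1,-1):
    print(s,'spin about tool x so y=s*u:',np.degrees(np.arctan2(np.dot(s*u,A[:,2]),np.dot(s*u,A[:,1]))))
P,im,d=pts('side0','side')
c0=np.array([.4906,-.1998,0])
L=lambda p:np.array([(p-c0)@x,(p-c0)@u,p[2]])
# tube column: brightness profile along axis px and s
hsv=cv2.cvtColor(im,cv2.COLOR_RGB2HSV)
for v in list(range(280,316,1))+list(range(378,394)):
    uu=int(round(348+(v-300)*(355-348)/(385-300)))
    print(v,uu,im[v,uu],np.round(L(P[v,uu])*1000,1))
```

```text
[[-0.     0.962  0.271]
 [ 0.002  0.271 -0.962]
 [-1.     0.    -0.001]]
1 spin about tool x so y=s*u: -54.94244425167497
-1 spin about tool x so y=s*u: 125.05755574832503
280 346 [175 140  63] [ -1.7 110.4  73.2]
281 346 [171 137  63] [ -2.  106.2  75.4]
282 347 [176 144  70] [ -0.5 104.3  75.2]
283 347 [172 139  64] [ -0.6 102.6  74.7]
284 347 [178 147  70] [ -0.8 100.4  74.8]
285 347 [180 146  73] [-0.9 98.2 74.9]
286 347 [175 145  72] [-1.  96.6 74.4]
287 347 [174 142  62] [-1.2 94.  74.9]
288 347 [179 144  75] [-1.4 92.1 74.7]
289 347 [171 137  61] [-1.3 92.5 72. ]
290 347 [171 137  65] [-1.6 87.8 74.9]
291 347 [172 141  67] [-1.9 84.2 76.7]
292 347 [175 142  72] [-2.1 82.3 76.6]
293 347 [176 143  71] [-1.9 83.2 73.2]
294 348 [174 142  67] [-0.5 81.4 73. ]
295 348 [174 142  68] [-0.9 76.5 76.3]
296 348 [177 142  72] [-0.9 76.  74.5]
297 348 [174 142  66] [-1.  74.9 73.4]
298 348 [178 141  68] [-1.2 71.5 75.1]
299 348 [182 148  69] [-1.2 71.1 73.2]
300 348 [175 143  68] [-1.5 67.3 75.4]
301 348 [48 41 23] [ -51.8 -442.8  673.5]
302 348 [42 32 16] [-1.8 63.5 75.1]
303 348 [199 161
[... 453 characters left out ...]
15 349 [173 138  68] [-1.9 40.1 73.3]
378 354 [170 139  63] [ -3.  -67.1  75.2]
379 355 [172 138  66] [ -1.8 -69.   75.8]
380 355 [177 147  67] [ -51.8 -442.8  673.5]
381 355 [171 140  61] [ -2.  -71.4  74.9]
382 355 [178 144  70] [ -2.1 -73.1  75.2]
383 355 [177 144  70] [ -2.2 -73.9  74.2]
384 355 [143 118  58] [ -2.4 -76.1  75.4]
385 355 [93 74 39] [ -0.5 -63.   51.4]
386 355 [100  78  37] [ -0.8 -65.9  53.7]
387 355 [95 77 36] [ -0.8 -66.3  51.9]
388 355 [90 70 39] [ -1.1 -68.7  53.4]
389 355 [103  81  37] [ -1.2 -70.3  53.6]
390 355 [180 145  67] [ -1.3 -72.1  54. ]
391 355 [181 144  70] [ -1.5 -73.6  54.1]
392 356 [175 141  64] [ -0.1 -74.3  52.7]
393 356 [97 80 41] [ -0.2 -75.7  52.5]
```

```bash
python3 -m pendant '[{"fingers":-1,"slide":[0,0.02,-0.013],"spin":-5},{"fingers":-1,"slide":[0,0.05,-0.033],"spin":-11},{"fingers":-1,"slide":[0,0.08,-0.053],"spin":-17},{"fingers":-1,"slide":[0,0.11,-0.073],"spin":-23},{"fingers":-1,"slide":[0,0.14,-0.093],"spin":-29},{"fingers":-1,"slide":[0,0.17,-0.113],"spin":-35},{"fingers":-1,"slide":[0,0.2,-0.133],"spin":-41},{"fingers":-1,"slide":[0,0.23,-0.153],"spin":-47},{"fingers":-1,"slide":[0,0.25,-0.166],"spin":-52},{"fingers":-1,"slide":[0,0.26,-0.173],"spin":-54.9}]' 20
cat >> h.py <<'E'
from scipy.spatial.transform import Rotation as R
u=np.array([.3307,.9437,0]);x=np.array([.9437,-.3307,0]);c0=np.array([.4906,-.1998,0])
L=lambda p:np.round(np.array([(p-c0)@x,(p-c0)@u,p[2]])*1000,1)
def st():
    o=robot.get_obs(); A=R.from_quat(o['orientation']).as_matrix()
    print('t',round(o['clock'],2),'across,along,z',L(o['tool_pos']),'yaw err deg',round(np.degrees(np.arcsin(A[:,1]@x)),2),'tilt',np.round(A[:2,0],4),'F(x,u,z)',np.round([o['contact_force']@x,o['contact_force']@u,o['contact_force'][2]],1),'w',round(o['width'],4))
E
python3 -c "
from h import *
st()
P,im,d=pts('side0','side')
for p in((340,172),(350,90),(268,43),(380,185)): print(p,P[p[1],p[0]],L(P[p[1],p[0]]))"
```

```text
clock: 0.98
tool_pos: [0.3813, -0.386, 0.231]
orientation: [0.117, 0.697, -0.116, 0.697]
contact_force: [0.1, -0.4, 0.2]
width: 0.0
t 0.98 across,along,z [ -41.6 -211.8  231. ] yaw err deg -0.34 tilt [0.0002 0.0009] F(x,u,z) [ 0.3 -0.3  0.2] w 0.0
(340, 172) [0.66083888 0.25188224 0.01756412] [ 11.3 482.6  17.6]
(350, 90) [0.654383   0.1969525  0.23781575] [ 23.4 428.6 237.8]
(268, 43) [0.52562873 0.26596555 0.31867347] [-121.   451.1  318.7]
(380, 185) [ 0.73382616  0.19933307 -0.00169214] [ 97.5 457.1  -1.7]
```

```bash
python3 -m pendant '[{"fingers":-1,"slide":[0,0.025,0.01],"spin":0},{"fingers":-1,"slide":[0.01,0.055,0.022],"spin":0},{"fingers":-1,"slide":[0.03,0.08,0.034],"spin":0},{"fingers":-1,"slide":[0.055,0.095,0.04],"spin":0},{"fingers":-1,"slide":[0.085,0.1,0.041],"spin":0},{"fingers":-1,"slide":[0.115,0.1,0.041],"spin":0},{"fingers":-1,"slide":[0.145,0.1,0.041],"spin":0},{"fingers":-1,"slide":[0.17,0.1,0.041],"spin":0},{"fingers":-1,"slide":[0.188,0.1,0.041],"spin":0},{"fingers":-1,"slide":[0.191,0.1,0.041],"spin":0}]'
python3 -c "
from h import *
st(); snap('side','side1'); snap('wrist','wrist1');st()"
```

```text
clock: 1.82
tool_pos: [0.4492, -0.3054, 0.0362]
orientation: [0.12, 0.699, -0.117, 0.695]
contact_force: [0.4, 0.3, -0.9]
width: -0.0003
t 1.82 across,along,z [  -4.1 -113.4   36.2] yaw err deg 0.04 tilt [-0.0054  0.0056] F(x,u,z) [ 0.3  0.4 -0.9] w -0.0003
t 1.92 across,along,z [  -1.8 -114.5   39.5] yaw err deg 0.04 tilt [-0.0015  0.0016] F(x,u,z) [1.  0.4 0.4] w -0.0003
```

View pics/side1.png

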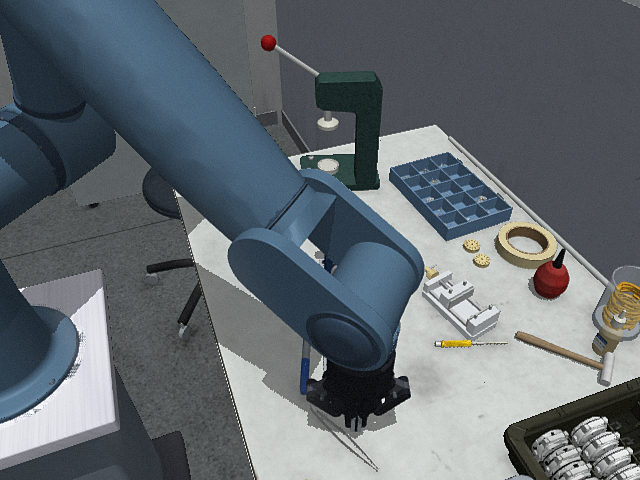

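View pics/wrist1.png

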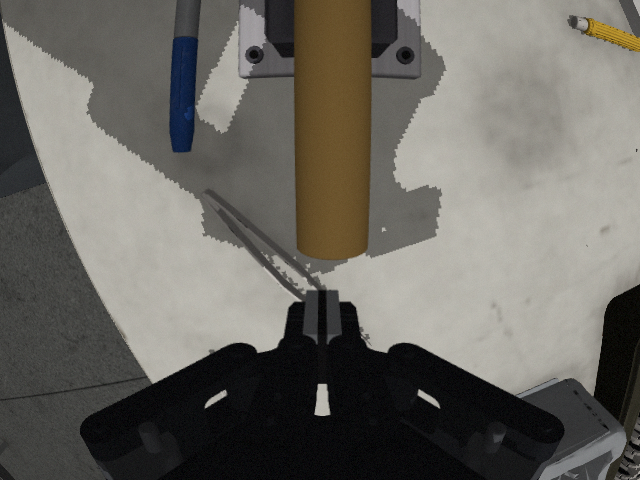

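```bash
python3 -m pendant '[{"fingers":-1,"slide":[0,0.006,0.002],"spin":0},{"fingers":-1,"slide":[0,0.012,0.0035],"spin":0},{"fingers":-1,"slide":[0,0.017,0.0035],"spin":0},{"fingers":-1,"slide":[0,0.021,0.0035],"spin":0},{"fingers":-1,"slide":[0,0.025,0.0035],"spin":0},{"fingers":-1,"slide":[0,0.029,0.0035],"spin":0},{"fingers":-1,"slide":[0,0.033,0.0035],"spin":0},{"fingers":-1,"slide":[0,0.038,0.0035],"spin":0},{"fingers":-1,"slide":[0,0.044,0.0035],"spin":0},{"fingers":-1,"slide":[0,0.05,0.0035],"spin":0}]'
python3 -c "
from h import *
st(); snap('wrist','wrist2');st()"
```

```text
clock: 2.75
tool_pos: [0.4717, -0.262, 0.0407]
orientation: [0.118, 0.697, -0.119, 0.697]
contact_force: [-3.1, -3.8, 2.4]
width: -0.0
t 2.75 across,along,z [  2.8 -65.   40.7] yaw err deg 0.05 tilt [ 0.0005 -0.0013] F(x,u,z) [-1.6 -4.6  2.4] w -0.0
t 2.8 across,along,z [  2.6 -64.   40.6] yaw err deg 0.01 tilt [ 0.0005 -0.0005] F(x,u,z) [-0. -2.  3.] w -0.0002
```

View pics/wrist2.png

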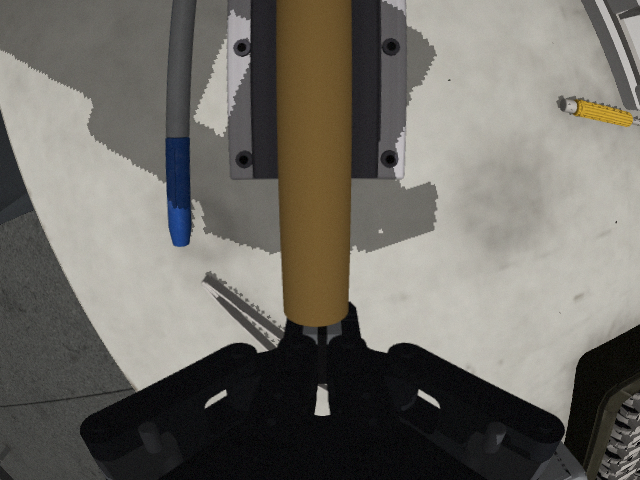

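The finger is in contact with the tail (317,325) and centred, with 2–5 N against the push. I'll continue to about 7 mm short.

```bash
python3 -m pendant '[{"fingers":-1,"slide":[0,0.004,0],"spin":0},{"fingers":-1,"slide":[0,0.008,0],"spin":0},{"fingers":-1,"slide":[0,0.012,0],"spin":0},{"fingers":-1,"slide":[0,0.016,0],"spin":0},{"fingers":-1,"slide":[0,0.02,0],"spin":0},{"fingers":-1,"slide":[0,0.024,0],"spin":0},{"fingers":-1,"slide":[0,0.028,0],"spin":0},{"fingers":-1,"slide":[0,0.031,0],"spin":0},{"fingers":-1,"slide":[0,0.033,0],"spin":0},{"fingers":-1,"slide":[0,0.033,0],"spin":0}]'
python3 -c "
from h import *
st(); snap('wrist','wrist3'); st()"
```

```text
clock: 3.63
tool_pos: [0.4826, -0.2305, 0.0406]
orientation: [0.119, 0.697, -0.119, 0.697]
contact_force: [-1.0, -3.0, 3.0]
width: 0.0001
t 3.63 across,along,z [  2.6 -31.7  40.6] yaw err deg 0.03 tilt [ 0.0003 -0.0004] F(x,u,z) [ 0.  -3.2  3. ] w 0.0001
t 3.68 across,along,z [  2.6 -31.7  40.5] yaw err deg 0.04 tilt [ 0.0003 -0.0001] F(x,u,z) [-0.  -3.2  3. ] w 0.0004
```

```bash
python3 -m pendant '[{"fingers":-1,"slide":[0,-0.01,0],"spin":0},{"fingers":-1,"slide":[-0.02,-0.025,0],"spin":0},{"fingers":-1,"slide":[-0.05,-0.025,0],"spin":0},{"fingers":-1,"slide":[-0.08,-0.01,0],"spin":0},{"fingers":-1,"slide":[-0.1,0.02,0],"spin":0},{"fingers":-1,"slide":[-0.12,0.05,0],"spin":0},{"fingers":-1,"slide":[-0.13,0.07,0],"spin":0},{"fingers":-1,"slide":[-0.13,0.08,0],"spin":0},{"fingers":-1,"slide":[-0.13,0.08,0],"spin":0},{"fingers":-1,"slide":[-0.13,0.08,0],"spin":0}]'
python3 -c "
from h import *
st(); snap('wrist','wrist4'); st()"
```

```text
clock: 4.52
tool_pos: [0.5079, -0.1549, 0.1687]
orientation: [0.119, 0.698, -0.118, 0.696]
contact_force: [0.7, -0.2, -0.4]
width: -0.0003
t 4.52 across,along,z [  1.5  48.1 168.7] yaw err deg 0.01 tilt [-0.0025  0.0014] F(x,u,z) [ 0.7  0.1 -0.4] w -0.0003
t 4.57 across,along,z [  1.5  47.6 168.5] yaw err deg 0.07 tilt [-0.0028  0.0015] F(x,u,z) [-0.3 -0.4 -0.3] w 0.0003
```

View pics/wrist4.png

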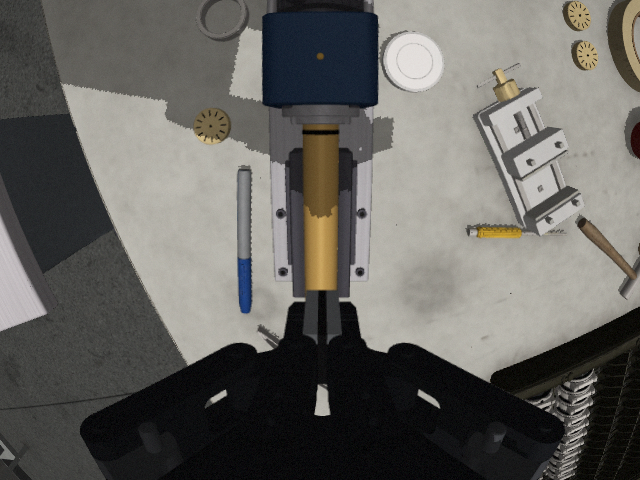

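Run:
```python
from h import *
z=np.load('pics/wrist4.npz');im=z['im'];d=z['d']
c=im[90:150,270:375]; cv2.imwrite('pics/w4c.png',cv2.resize(c,None,fx=7,fy=7,interpolation=cv2.INTER_CUBIC)[:,:,::-1])
for v in range(98,140): print(v,im[v,320],im[v,335],im[v,298],np.round(d[v,[298,320,335]],4))
```

```text
98 [28 38 53] [24 34 50] [21 32 47] [0.2011 0.2007 0.2003]
99 [22 33 48] [20 30 46] [24 35 51] [0.2005 0.     0.2007]
100 [26 36 49] [22 34 49] [20 31 48] [0.2009 0.2016 0.2008]
101 [16 27 44] [21 33 47] [24 32 48] [0.202  0.2028 0.2022]
102 [11 23 33] [15 24 37] [16 27 40] [0.2017 0.2034 0.2035]
103 [10 19 30] [12 22 32] [10 18 30] [0.202  0.2028 0.2029]
104 [39 42 49] [31 35 45] [16 25 35] [0.2104 0.2113 0.211 ]
105 [79 78 80] [71 70 72] [59 62 63] [0.2139 0.2099 0.2101]
106 [89 86 85] [82 77 79] [71 70 71] [0.213  0.2119 0.2122]
107 [88 85 88] [79 77 80] [74 71 73] [0.2148 0.2109 0.212 ]
108 [91 90 90] [81 78 80] [71 70 70] [0.2143 0.2126 0.2127]
109 [97 95 95] [78 77 79] [70 68 70] [0.2137 0.2114 0.2126]
110 [93 90 92] [81 79 81] [69 70 70] [0.2136 0.2113 0.213 ]
111 [92 88 92] [80 79 80] [67 66 67] [0.2164 0.2117 0.2127]
112 [95 93 93] [83 79 81] [71 70 70] [0.2145 0.212  0.2137]
113 [93 92 91] [84 80 81] [72 69 72] [0.2146 0.2122 0.2143]
114 [94 92 92] [81 78 79] [73 73 73] [0.2148 0.2114 0.2132]
115 [71 72 72] [67 66 68] [65 64 67] [0.2152 0.2131 0.2136]
116 [87 84 84] [71 68 
[... 726 characters left out ...]
90 70 35] [85 82 86] [0.2894 0.2282 0.2325]
129 [95 73 42] [66 52 30] [86 85 86] [0.289  0.2266 0.2314]
130 [42 33 17] [26 20 15] [88 87 86] [0.2879 0.2274 0.2311]
131 [6 3 5] [7 7 6] [92 88 90] [0.2886 0.2277 0.2333]
132 [0 3 2] [0 1 0] [88 86 88] [0.2913 0.2273 0.2329]
133 [ 9  9 11] [0 0 0] [90 90 89] [0.2896 0.2286 0.234 ]
134 [35 27 14] [52 42 21] [88 86 88] [0.2905 0.2283 0.2333]
135 [95 75 43] [84 63 35] [87 83 84] [0.2903 0.2282 0.2346]
136 [113  91  51] [90 70 38] [89 88 88] [0.2911 0.2289 0.2328]
137 [115  93  54] [92 70 38] [87 86 86] [0.2908 0.2285 0.2356]
138 [114  93  53] [90 71 38] [91 87 89] [0.292  0.2279 0.2339]
139 [116  94  53] [92 71 36] [86 83 86] [0.2902 0.2292 0.2339]
```

View pics/w4c.png

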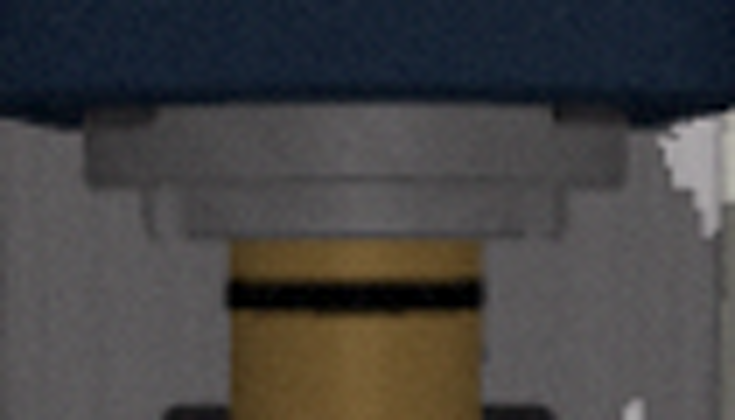

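```bash
cat >> h.py <<'E'
def wray(f,uv):
    z=np.load(f'pics/{f}.npz'); c=robot.get_calibration('wrist'); fl=240/np.tan(np.radians(c['vertical_fov']/2))
    a=np.array([uv[0]-c['cx'],uv[1]-c['cy']]); r=np.hypot(*a); t=r/fl
    k=np.array([*(np.sin(t)*a/r),np.cos(t)]); k=k/k[2]
    M=np.array(c['tool_from_camera']); A=R.from_quat(z['q']).as_matrix()
    return A@M[:3,3]+z['pos'], A@M[:3,:3]@k
def atz(f,uv,h): o,k=wray(f,uv); return L(o+k*(h-o[2])/k[2])
def atd(f,uv,d): o,k=wray(f,uv); return L(o+k*d)
E
python3 - <<'E'
from h import *
f='wrist4'
print('face edge',atd(f,(320,123.4),.2246),atd(f,(335,123.4),.219))
print('ring front',atd(f,(320,115.4),.215), 'ring/head',atd(f,(320,104.3),.213))
for h in(.078,.080,.084,.088): print('face edge at z',h,atz(f,(320,123.4),h))
print('mark',atz(f,(320,132.1),.074),atz(f,(335,132),.07))
print('head top front/back',atz(f,(320,103.5),.096))
for v in(150,200,250,285): print(v,np.load('pics/wrist4.npz')['d'][v,[312,320,335]],[atz(f,(c,v),.074) for c in(304,338)])
E
```

```text
face edge [  1.  124.9  76.2] [ 10.2 125.   82. ]
ring front [  1.1 129.9  84.7] ring/head [  1.1 136.7  84.6]
face edge at z 0.078 [  1. 125.  78.]
face edge at z 0.08 [  1. 125.  80.]
face edge at z 0.084 [  1.1 125.   84. ]
face edge at z 0.088 [  1.1 125.1  88. ]
mark [  1.  119.3  74. ] [ 10.6 119.3  70. ]
head top front/back [  1.1 136.7  96. ]
150 [0.233094   0.23171331 0.23796868] [array([ -9.2, 107.9,  74. ]), array([ 12.4, 107.9,  74. ])]
200 [0.24344985 0.24227145 0.2471983 ] [array([-9.5, 75.1, 74. ]), array([12.7, 75.1, 74. ])]
250 [0.25363445 0.25263324 0.25840706] [array([-10. ,  40.3,  74. ]), array([13.2, 40.3, 74. ])]
285 [0.26483077 0.2607714  0.2676838 ] [array([-10.5,  13.8,  74. ]), array([13.6, 13.9, 74. ])]
```

Looking almost straight down, the face edge is at row 123.4 (125.0 mm along) and the mark at row 132.1 (119.3 mm), so 5.7 mm remain. I'll go back behind the tail.

```bash
python3 -m pendant '[{"fingers":-1,"slide":[0,-0.03,0],"spin":0},{"fingers":-1,"slide":[0,-0.06,0],"spin":0},{"fingers":-1,"slide":[0.01,-0.09,0],"spin":0},{"fingers":-1,"slide":[0.035,-0.105,0],"spin":0},{"fingers":-1,"slide":[0.065,-0.105,0],"spin":0},{"fingers":-1,"slide":[0.095,-0.105,0],"spin":0},{"fingers":-1,"slide":[0.12,-0.105,0],"spin":0},{"fingers":-1,"slide":[0.13,-0.103,0],"spin":0},{"fingers":-1,"slide":[0.13,-0.097,0],"spin":0},{"fingers":-1,"slide":[0.13,-0.092,0],"spin":0}]'
python3 -m pendant '[{"fingers":-1,"slide":[0,0.003,0],"spin":0},{"fingers":-1,"slide":[0,0.006,0],"spin":0},{"fingers":-1,"slide":[0,0.008,0],"spin":0},{"fingers":-1,"slide":[0,0.01,0],"spin":0},{"fingers":-1,"slide":[0,0.01,0],"spin":0}]'
python3 -c "
from h import *
st()"
```

```text
clock: 5.4
tool_pos: [0.478, -0.242, 0.04]
orientation: [0.12, 0.697, -0.119, 0.697]
contact_force: [0.4, -0.1, -0.5]
width: -0.0003
clock: 5.82
tool_pos: [0.4822, -0.2324, 0.041]
orientation: [0.118, 0.697, -0.119, 0.697]
contact_force: [0.4, -0.1, -1.4]
width: -0.0003
t 5.82 across,along,z [  2.8 -33.5  41. ] yaw err deg 0.01 tilt [ 0.001  -0.0007] F(x,u,z) [ 0.4  0.1 -1.4] w -0.0003
```

```bash
python3 -m pendant '[{"fingers":-1,"slide":[0,0.001,0],"spin":0},{"fingers":-1,"slide":[0,0.0025,0],"spin":0},{"fingers":-1,"slide":[0,0.004,0],"spin":0},{"fingers":-1,"slide":[0,0.005,0],"spin":0},{"fingers":-1,"slide":[0,0.006,0],"spin":0},{"fingers":-1,"slide":[0,0.007,0],"spin":0},{"fingers":-1,"slide":[0,0.0075,0],"spin":0},{"fingers":-1,"slide":[0,0.0075,0],"spin":0},{"fingers":-1,"slide":[0,0.0075,0],"spin":0}]'
python3 -c "
from h import *
st()"
```

```text
clock: 6.57
tool_pos: [0.4842, -0.2258, 0.0405]
orientation: [0.119, 0.697, -0.119, 0.697]
contact_force: [-3.0, -4.5, 2.7]
width: 0.0004
t 6.57 across,along,z [  2.6 -26.6  40.5] yaw err deg 0.04 tilt [ 0.0002 -0.0006] F(x,u,z) [-1.4 -5.2  2.7] w 0.0004
```

Now I'll back off and look from above again.

```bash
python3 -m pendant '[{"fingers":-1,"slide":[0,-0.01,0],"spin":0},{"fingers":-1,"slide":[-0.02,-0.025,0],"spin":0},{"fingers":-1,"slide":[-0.05,-0.025,0],"spin":0},{"fingers":-1,"slide":[-0.08,-0.01,0],"spin":0},{"fingers":-1,"slide":[-0.1,0.02,0],"spin":0},{"fingers":-1,"slide":[-0.12,0.05,0],"spin":0},{"fingers":-1,"slide":[-0.13,0.07,0],"spin":0},{"fingers":-1,"slide":[-0.13,0.075,0],"spin":0},{"fingers":-1,"slide":[-0.13,0.075,0],"spin":0},{"fingers":-1,"slide":[-0.13,0.075,0],"spin":0}]'
python3 - <<'E'
from h import *
st(); im,d=snap('wrist','wrist5'); st()
c=im[80:150,270:375]; cv2.imwrite('pics/w5c.png',cv2.resize(c,None,fx=7,fy=7,interpolation=cv2.INTER_CUBIC)[:,:,::-1])
for v in range(112,136): print(v,im[v,320],im[v,330],im[v,298])
E
```

```text
clock: 7.4
tool_pos: [0.5083, -0.1546, 0.169]
orientation: [0.119, 0.698, -0.118, 0.696]
contact_force: [0.1, -0.5, -0.7]
width: 0.0001
t 7.4 across,along,z [  1.8  48.5 169. ] yaw err deg 0.03 tilt [-0.0017  0.0012] F(x,u,z) [ 0.2 -0.4 -0.7] w 0.0001
t 7.45 across,along,z [  1.7  48.1 168.8] yaw err deg 0.08 tilt [-0.0022  0.0014] F(x,u,z) [-0.7 -0.5 -0.4] w -0.0001
112 [90 90 89] [84 82 82] [72 72 73]
113 [91 89 91] [82 80 82] [71 69 70]
114 [93 91 95] [83 84 84] [70 70 70]
115 [91 90 91] [86 83 86] [74 72 74]
116 [78 78 79] [75 71 72] [64 62 62]
117 [91 87 89] [83 80 81] [69 67 69]
118 [94 92 91] [75 73 74] [75 73 74]
119 [91 87 89] [83 82 82] [69 65 67]
120 [92 91 93] [84 82 84] [71 69 73]
121 [91 89 91] [85 83 84] [71 69 71]
122 [92 92 92] [84 82 84] [73 70 71]
123 [84 82 82] [74 72 73] [66 65 67]
124 [59 56 58] [51 49 51] [66 64 66]
125 [23 21 22] [20 20 20] [77 76 77]
126 [11 10 11] [7 6 7] [90 87 88]
127 [71 55 32] [61 47 25] [87 85 87]
128 [109  86  48] [91 69 36] [86 84 85]
129 [116  92  52] [101  78  43] [87 85 87]
130 [111  87  48] [98 78 41] [87 85 88]
131 [115  91  51] [104  81  44] [86 84 84]
132 [112  88  49] [100  77  41] [89 85 87]
133 [112  87  49] [97 72 39] [84 83 83]
134 [116  93  52] [96 72 36] [88 84 87]
135 [113  90  50] [102  78  43] [89 87 88]
```

View pics/w5c.png

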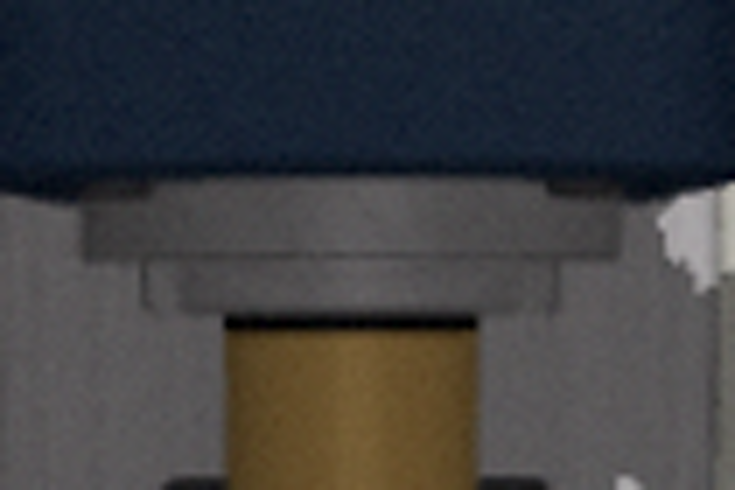

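View pics/wrist5.png

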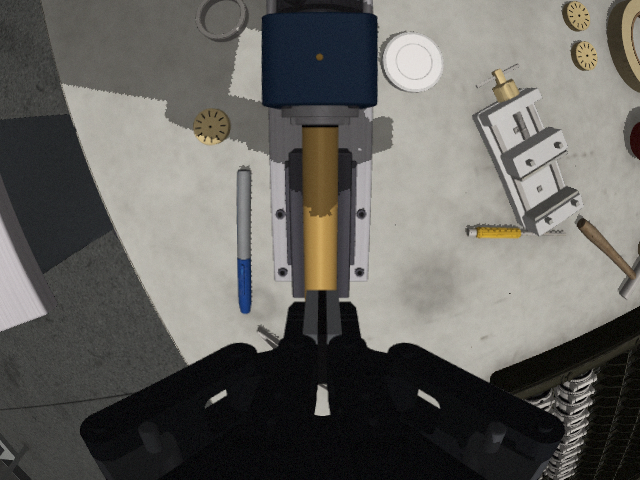

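The black ring spans rows 124–127, right at the face edge (row 124): its centre is about 0.3 mm outside. Next is the lever, from the robot side of the ball.

```bash
python3 -m pendant '[{"fingers":-1,"slide":[0,0,-0.03],"spin":0},{"fingers":-1,"slide":[0,0,-0.06],"spin":0},{"fingers":-1,"slide":[0,0.02,-0.08],"spin":0},{"fingers":-1,"slide":[0,0.05,-0.085],"spin":0},{"fingers":-1,"slide":[0,0.085,-0.085],"spin":0},{"fingers":-1,"slide":[0,0.12,-0.085],"spin":0},{"fingers":-1,"slide":[0,0.145,-0.085],"spin":0},{"fingers":-1,"slide":[0.02,0.158,-0.085],"spin":0},{"fingers":-1,"slide":[0.04,0.158,-0.085],"spin":0},{"fingers":-1,"slide":[0.042,0.158,-0.085],"spin":0}]'
python3 -c "
from h import *
st(); snap('wrist','wrist6');snap('side','side6'); st()"
```

```text
clock: 8.28
tool_pos: [0.4782, 0.0229, 0.1238]
orientation: [0.119, 0.7, -0.119, 0.694]
contact_force: [-0.2, 0.4, -1.3]
width: -0.0002
t 8.28 across,along,z [-85.4 206.  123.8] yaw err deg 0.04 tilt [-0.0086  0.0017] F(x,u,z) [-0.3  0.3 -1.3] w -0.0002
t 8.38 across,along,z [-83.4 205.7 126.7] yaw err deg 0.12 tilt [-0.0041  0.0008] F(x,u,z) [0.3 1.2 0.8] w 0.0002
```

View pics/wrist6.png

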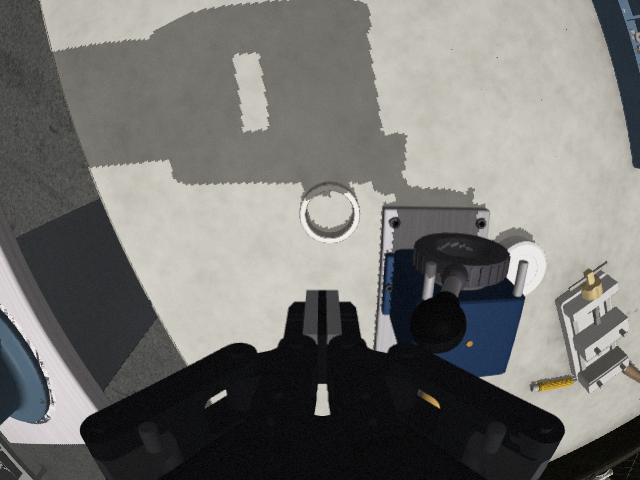

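View pics/side6.png

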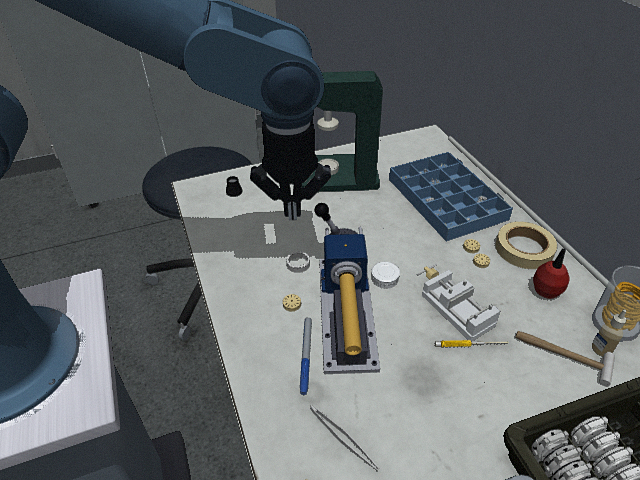

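Run:
```python
from h import *
print(atz('wrist6',(438,321),.138))
d=np.load('pics/wrist6.npz')['d']
for p in((438,321),(322,300),(345,310),(352,320),(400,355),(430,365),(480,390),(540,405),(380,360)): print(p,d[p[1],p[0]],atd('wrist6',p,d[p[1],p[0]]))
```

```text
[-36.2 206.9 138. ]
(438, 321) 0.13528506 [-39.8 213.  147.8]
(322, 300) 0.14427851 [-84.4 217.3 137.3]
(345, 310) 0.14494157 [-75.3 213.1 137.9]
(352, 320) 0.13833147 [-72.9 212.7 145. ]
(400, 355) 0.10742025 [-60.4 218.3 175.6]
(430, 365) 0.102223806 [-52.1 218.  181. ]
(480, 390) 0.09023862 [-40.3 217.6 193.7]
(540, 405) 0.34202033 [162.5  -3.4  -0.3]
(380, 360) 0.11268251 [-65.7 213.6 171.6]
```

```bash
python3 -m pendant '[{"fingers":-1,"slide":[0,0,0.008],"spin":0},{"fingers":-1,"slide":[0,0,0.016],"spin":0},{"fingers":-1,"slide":[0,0,0.022],"spin":0},{"fingers":-1,"slide":[0,0,0.027],"spin":0},{"fingers":-1,"slide":[0,0,0.032],"spin":0},{"fingers":-1,"slide":[0,0,0.037],"spin":0},{"fingers":-1,"slide":[0,0,0.042],"spin":0},{"fingers":-1,"slide":[0,0,0.047],"spin":0},{"fingers":-1,"slide":[0,0,0.052],"spin":0},{"fingers":-1,"slide":[0,0,0.057],"spin":0}]' 60
python3 -c "
from h import *
st()"
python3 -m pendant '[{"fingers":-1,"slide":[0,0,0.005],"spin":0},{"fingers":-1,"slide":[0,0,0.01],"spin":0},{"fingers":-1,"slide":[0,0,0.015],"spin":0},{"fingers":-1,"slide":[0,0,0.02],"spin":0},{"fingers":-1,"slide":[0,0,0.025],"spin":0},{"fingers":-1,"slide":[0,0,0.03],"spin":0},{"fingers":-1,"slide":[0,0,0.035],"spin":0}]'
python3 -c "
from h import *
st();snap('wrist','wrist7');snap('side','side7')"
```

```text
clock: 9.22
tool_pos: [0.5357, 0.0033, 0.1287]
orientation: [0.119, 0.697, -0.119, 0.697]
contact_force: [-3.9, 1.6, 3.0]
width: 0.0
t 9.22 across,along,z [-24.6 206.5 128.7] yaw err deg 0.06 tilt [ 0.0004 -0.    ] F(x,u,z) [-4.2  0.2  3. ] w 0.0
clock: 9.8
tool_pos: [0.567, -0.0077, 0.1267]
orientation: [0.119, 0.698, -0.119, 0.696]
contact_force: [-4.3, 0.7, -4.9]
width: -0.0001
t 9.8 across,along,z [  8.6 206.5 126.7] yaw err deg 0.04 tilt [-0.0037  0.0009] F(x,u,z) [-4.3 -0.7 -4.9] w -0.0001
```

View pics/wrist7.png

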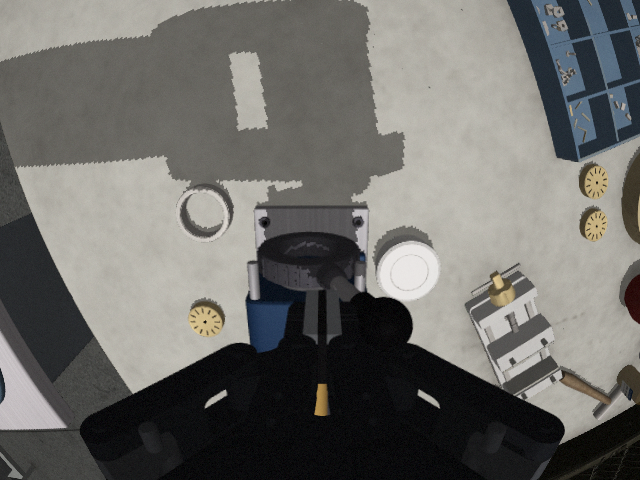

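The ball (385,323) rides ahead of the finger and the lever leans over to +x; I'll go on gently to the stop.

```bash
python3 -m pendant '[{"fingers":-1,"slide":[0,0,0.004],"spin":0},{"fingers":-1,"slide":[0,0,0.007],"spin":0},{"fingers":-1,"slide":[0,0,0.01],"spin":0},{"fingers":-1,"slide":[0,0,0.013],"spin":0},{"fingers":-1,"slide":[0,0,0.015],"spin":0},{"fingers":-1,"slide":[0,0,0.015],"spin":0}]'
python3 -c "
from h import *
st()"
python3 -m pendant '[{"fingers":-1,"slide":[0,0,0.001],"spin":0},{"fingers":-1,"slide":[0,0,0.002],"spin":0},{"fingers":-1,"slide":[0,0,0.003],"spin":0},{"fingers":-1,"slide":[0,0,0.003],"spin":0}]'
python3 -c "
from h import *
st();snap('wrist','wrist8')"
```

```text
clock: 10.4
tool_pos: [0.5827, -0.0131, 0.1287]
orientation: [0.119, 0.697, -0.119, 0.697]
contact_force: [-4.0, 1.1, -0.3]
width: 0.0001
t 10.4 across,along,z [ 25.1 206.7 128.7] yaw err deg 0.05 tilt [ 0.0007 -0.0001] F(x,u,z) [-4.1 -0.2 -0.3] w 0.0001
clock: 10.73
tool_pos: [0.583, -0.0132, 0.1284]
orientation: [0.119, 0.699, -0.119, 0.695]
contact_force: [-12.9, 3.9, 4.8]
width: -0.0
t 10.73 across,along,z [ 25.5 206.7 128.4] yaw err deg 0.03 tilt [-0.0059  0.0015] F(x,u,z) [-13.4  -0.6   4.8] w -0.0
```

View pics/wrist8.png

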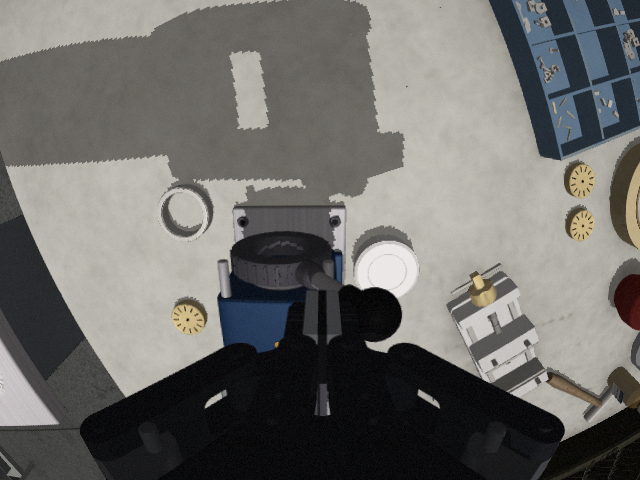

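The force rose to 13 N and the motion stalled, so the lever is at its stop. I'll back away and check.

```bash
python3 -m pendant '[{"fingers":-1,"slide":[0,0,-0.008],"spin":0},{"fingers":-1,"slide":[-0.005,0,-0.025],"spin":0},{"fingers":-1,"slide":[-0.03,-0.01,-0.03],"spin":0},{"fingers":-1,"slide":[-0.06,-0.03,-0.03],"spin":0},{"fingers":-1,"slide":[-0.06,-0.06,-0.03],"spin":0},{"fingers":-1,"slide":[-0.06,-0.09,-0.03],"spin":0},{"fingers":-1,"slide":[-0.06,-0.12,-0.028],"spin":0},{"fingers":-1,"slide":[-0.06,-0.15,-0.026],"spin":0},{"fingers":-1,"slide":[-0.06,-0.16,-0.024],"spin":0},{"fingers":-1,"slide":[-0.06,-0.16,-0.024],"spin":0}]'
python3 - <<'E'
from h import *
st(); im,d=snap('wrist','wrist9'); snap('side','side9'); st()
c=im[80:180,270:375]; cv2.imwrite('pics/w9c.png',cv2.resize(c,None,fx=6,fy=6,interpolation=cv2.INTER_CUBIC)[:,:,::-1])
P,im,d=pts('side9','side')
c=im[190:410,270:420]; cv2.imwrite('pics/side9c.png',cv2.resize(c,None,fx=3.6,fy=2.7,interpolation=cv2.INTER_CUBIC)[:,:,::-1])
E
```

```text
clock: 11.62
tool_pos: [0.5102, -0.1596, 0.1898]
orientation: [0.119, 0.695, -0.121, 0.698]
contact_force: [0.3, -0.4, -0.1]
width: -0.0003
t 11.62 across,along,z [  5.2  44.4 189.8] yaw err deg 0.25 tilt [ 0.0042 -0.0027] F(x,u,z) [ 0.5 -0.3 -0.1] w -0.0003
t 11.72 across,along,z [  4.2  46.9 189. ] yaw err deg 0.08 tilt [ 0.0024 -0.0008] F(x,u,z) [ 0.2 -1.  -0.8] w -0.0004
```

View pics/wrist9.png

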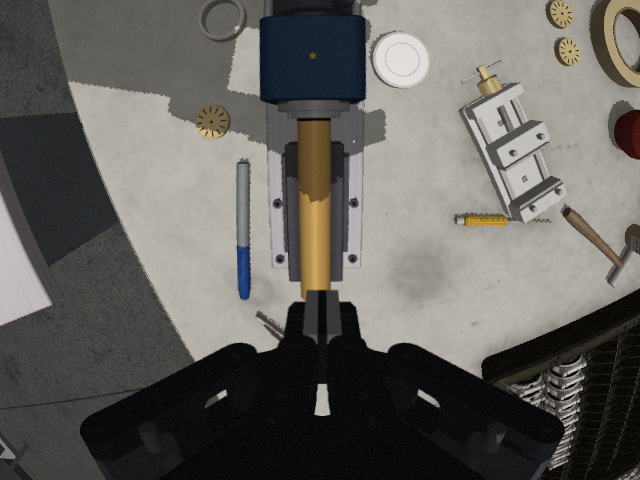

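View pics/w9c.png

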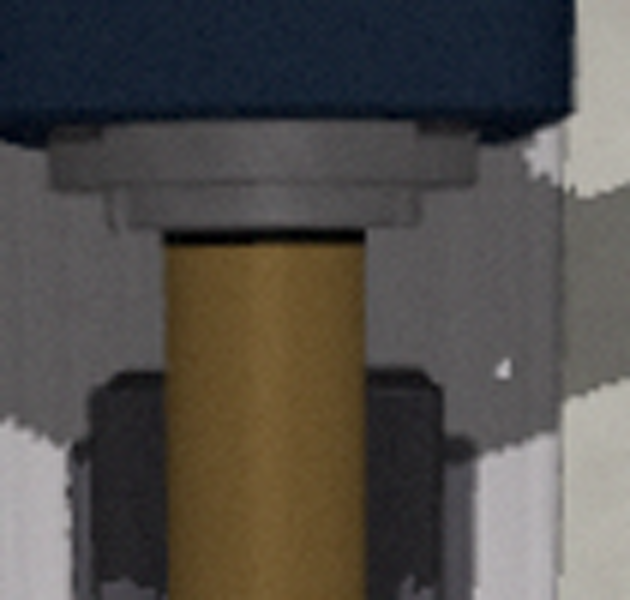

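View pics/side9.png

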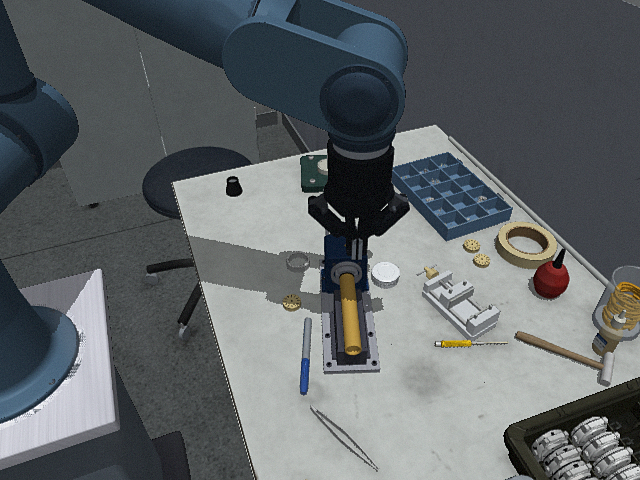

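The ring is still flush with the face. The ball is hidden here, so I'll step aside to confirm the lever angle.

```bash
python3 -m pendant '[{"fingers":-1,"slide":[-0.03,0,-0.03],"spin":0},{"fingers":-1,"slide":[-0.05,-0.02,-0.06],"spin":0},{"fingers":-1,"slide":[-0.06,-0.04,-0.09],"spin":0},{"fingers":-1,"slide":[-0.06,-0.06,-0.12],"spin":0},{"fingers":-1,"slide":[-0.06,-0.07,-0.14],"spin":0},{"fingers":-1,"slide":[-0.06,-0.07,-0.15],"spin":0},{"fingers":-1,"slide":[-0.06,-0.07,-0.15],"spin":0},{"fingers":-1,"slide":[-0.06,-0.07,-0.15],"spin":0},{"fingers":-1,"slide":[-0.06,-0.07,-0.15],"spin":0}]'
python3 - <<'E'
from h import *
from scipy.optimize import least_squares
im,d=snap('side','side10'); st()
print('wrist8 ball',atz('wrist8',(375,314),.132))
P,im,d=pts('side10','side')
m=(im.max(2)<60)&(d>0)&(P[...,2]>.115)&(P[...,2]<.155)
X=(P-c0); a=X@x; l=X@u
m&=(abs(a-.05)<.04)&(abs(l-.206)<.03)
B=P[m]; print(len(B))
s=least_squares(lambda c:np.linalg.norm(B-c,axis=1)-.012,np.median(B,0)-[0,0,.01],loss='soft_l1',f_scale=.002); b=L(s.x); print('ball',b,'lean',np.arctan2(b[0]-1,b[2]-62))
E
```

```text
clock: 12.47
tool_pos: [0.3455, -0.1729, 0.2486]
orientation: [0.118, 0.697, -0.118, 0.697]
contact_force: [-0.2, 0.2, 0.1]
width: 0.0002
t 12.52 across,along,z [-145.9  -22.6  248.4] yaw err deg -0.06 tilt [ 0.0004 -0.0001] F(x,u,z) [ 0.4 -0.3  0.7] w -0.0001
wrist8 ball [ 49.4 205.6 132. ]
193
ball [ 47.  206.5 131.8] lean 0.5826940933601459
```

View pics/side10.png

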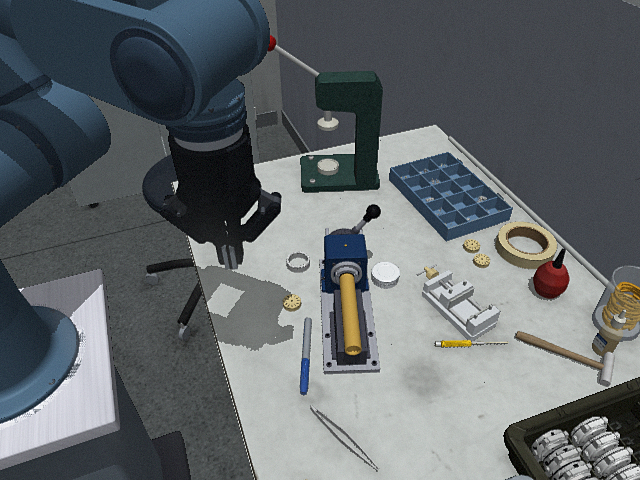

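The ball (372,212) now leans about 0.58 rad to +x, which puts the lever at roughly 1.18. The bystanders are in place and the robot is clear.

```bash
python3 -c "
from h import *
print(robot.sign_off())"
```

```text
the job is handed in; nothing more can be done
None
```

The tube is in the collet with its ring at the front face, the lever is over at its closed stop, and the job is handed in at about 12.5 s of the 54 s allowed. The hand-in reports no verdict.

- **Tube:** I pushed the tail in with the shut fingers, stopped 5.7 mm short, measured the gap with the wrist camera and pushed the rest. After closing the collet, the wrist camera still showed the ring at the face edge. I measured its centre about 0.3 mm outside before closing and judged it unchanged by eye afterwards.
- **Lever:** I pushed the ball over from the robot's side until the force rose to about 13 N and it stopped moving. The side camera then put the ball's lean at 0.58 rad to fixture +x, which is about 1.18 of 1.2.
- **Bystanders:** the marker, case ring, tin and disc look unmoved in the pictures; I did not measure them. The arm stands clear of everything.

No check failed. The side and wrist cameras put the collet face about 2 mm apart along the bore, within the stated calibration error. I set the depth from the ring and the face edge in the same wrist picture, so that difference does not affect it.

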